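# Zero the kitchen scale

### The job

The mixing bowl stands on the kitchen scale: zero the scale by pressing its square key gently all the way down with a fingertip, keeping it down for at least a second, then letting it come up and drawing the fingertips back up higher than the rim of the bowl. Do not press the round key or the bar-shaped key, and do not touch or move the bowl, the mug, the jar or the wooden spoon.

Things in the scene. Friction and masses are not known exactly. Their poses are not given: they have to be found in the camera images.
- scale: white kitchen scale, 280 (x) by 200 (y) mm, 28 mm high, fixed. Origin: centre of its underside on the counter; x points from the key strip to the weighing plate. Black strip at x -137 to -49 mm, 28 mm above the counter, with a display and three keys in a row at x -112, y -56, 0, +56 mm; which key is where changes. Steel plate at x -45 to 137 mm, its top 36 mm up.
- square: Square key, the one that zeroes the scale: 24 mm by 24 mm. The body lies fixed on the scale's black strip: its origin is the centre of the key on the strip's surface, z up, x and y parallel to the scale's. The key's flat top stands 12 mm above this origin (40 mm above the counter) when up, 6 mm when fully down. White plastic cap with a thin dark rim.
- round: Round key: 24 mm in diameter. Not to be pressed. The body lies fixed on the scale's black strip: its origin is the centre of the key on the strip's surface, z up, x and y parallel to the scale's. The key's flat top stands 12 mm above this origin (40 mm above the counter) when up, 6 mm when fully down. White plastic cap with a thin dark rim.
- bar: Bar-shaped key: 36 mm long (y) by 12 mm (x). Not to be pressed. The body lies fixed on the scale's black strip: its origin is the centre of the key on the strip's surface, z up, x and y parallel to the scale's. The key's flat top stands 12 mm above this origin (40 mm above the counter) when up, 6 mm when fully down. White plastic cap with a thin dark rim.
- square_key (a joint): travel of the square key in m: 0 up, 0.006 fully down; it goes straight down against a spring (0.6 N to start, 3 N fully down) and comes back up by itself when let go
- round_key (a joint): travel of the round key in m: 0 up, 0.006 fully down; it goes straight down against a spring (0.6 N to start, 3 N fully down) and comes back up by itself when let go
- bar_key (a joint): travel of the bar-shaped key in m: 0 up, 0.006 fully down; it goes straight down against a spring (0.6 N to start, 3 N fully down) and comes back up by itself when let go
- bowl: white ceramic bowl, rim 140 mm in diameter, 55 mm high, standing loose on the weighing plate (rim about 91 mm above the counter), about 0.35 kg. Origin: centre of its underside.
- mug: blue ceramic mug, 80 mm in diameter, 90 mm high, with a handle on its +y side, loose on the counter beside the scale. Origin: centre of its underside.
- jar: closed spice jar with a steel cap, 50 mm in diameter, 85 mm high, loose on the counter beside the scale. Origin: centre of its underside.
- spoon: wooden spoon, 240 mm long, lying loose on the counter in front of the key strip. Origin: on its underside near mid-length; x along the spoon, handle towards -x.
Things that resemble listed ones, but are neither listed nor needed, are in the scene too. Of the things like the jar, leave any that is orange; of the rest the larger one is meant.

How it is judged:
On the way, in this order (a step that is already met when the one before it is completed fails the run):
1. the square key is pressed down with the fingers (over 4 of its 6 mm) and kept down for a second (value of joint square_key above 0.004 m and contact force between the fingers and square above 0.3 N), for 0.9 s.
2. the square key has come up again and the fingers are drawn back: TCP over 105 mm above the counter (value of joint square_key below 0.0015 m and height (world z) of the grasp point above 0.105 m), for 0.2 s.
At the end, for the whole second after the job is handed in: all three keys are up (within 1.5 mm), the TCP is over 105 mm above the counter, the bowl stands on the scale, and bowl, mug, jar and spoon are at rest within 10 mm of where they were, the first three upright (all of step 2 and value of joint each of round_key, bar_key below 0.0015 m and horizontal distance between bowl and scale below 0.1 m and distance of each of bowl, mug, jar, spoon from where it was at the start of the episode below 0.01 m and linear speed of each of bowl, mug, jar, spoon below 0.02 m/s and angle between each of bowl, mug, jar's own z axis and vertical below 0.1 rad); the robot touches nothing.
It fails at once if the round key is pressed (over 2 mm) (value of joint round_key above 0.002 m).
It fails at once if the bar-shaped key is pressed (over 2 mm) (value of joint bar_key above 0.002 m).
It fails at once if the square key is pressed hard (over 20 N) (contact force between anything else and square above 20 N).
It fails at once if the robot touches the bowl, the mug, the jar or the spoon (over 1 N) (contact force between any of the fingers, the arm and bowl above 1 N or contact force between any of the fingers, the arm and mug above 1 N or contact force between any of the fingers, the arm and jar above 1 N or contact force between any of the fingers, the arm and spoon above 1 N).
It fails at once if the bowl, mug, jar or spoon is lifted, carried or shifted (over 10 mm) (distance of any of bowl, mug, jar, spoon from where it was at the start of the episode above 0.01 m).
It also fails if it takes over 35 s, if anything falls off the work surface, if the arm or the gripper's body presses on something with over 40 N, if the wrist force passes 120 N, or if a joint passes its speed limit or range.

### The arm

A 6-joint arm with a two-finger parallel gripper is mounted at the origin on the work surface. World frame = base frame: x ahead of the robot, y to its left, z up, the work surface at z = 0. Lengths are in m, angles in rad, forces in N, time in s.
With the tool pointing down it reaches from about 0.25 to 0.725 m from the base axis. Payload 4 kg.
Tool frame: the origin (TCP) lies between the finger pads, 19 mm behind the fingertips; this is the grasp point; z points along the fingers, y is the line along which they close (so a half turn about z gives the same grasp; the last joint's range is limited). The gripper opens to 85 mm and grips with 20 to 120 N. Pads are 22 mm wide; open, the fingers measure 114 mm over their backs; the gripper's body (76 mm by 85 mm) begins 54 mm behind the grasp point. The pads swing forward as they close: fully open they stand 13 mm farther back than shut.
Start: joints at [1.191, 0.241, 0.005, 1.335, 0, 1.571], TCP at [0.185, 0.464, 0.25] pointing down, gripper open.
Joint ranges: [-2.72, 2.72], [-1.05, 1.87], [-1.09, 1.28], [-1.99, 2.15], [-1.42, 1.44], [-3.14, 3.14]. Speed limits (rad/s): [2.79, 2.79, 3.14, 3.14, 3.14, 3.14].

### API

Orientations are given as a unit quaternion [x, y, z, w].
In Python, from workcell import bot gives the robot as it stands.
- The arm moves only by the shell command python3 -m inch 'ROWS'. ROWS is JSON, one flat list of numbers, 7 for each row, row after row: the shift along the world's x, y, z in mm, then the turn, a rotation vector about the world's x, y, z in rad, then the opening in per cent of the stroke, from 0 (shut) to 100 (fully open). A call has 1 to 8 rows; each row is the pose to reach, as a shift and turn from the pose commanded when the call began; what a row does not reach only later rows make up. A row lasts 1/12 s, in which the tool goes at most 41.7 mm and 7.16 degrees, less where a joint would pass 70% of its speed; a pose out of reach is approached as far as the arm can. A call with a gripper value outside its range is refused whole. The fingers move at their own pace and stop on an object; the grip force is fixed at half the most. Time passes only in rows, so rows that repeat a pose let the fingers close. It gives the time, the measured TCP pose, the force, the opening and the grip force at its end, in the units of the state.
- bot.get_obs(): the state, without advancing time (a new reading comes with each control period).
- bot.camera(name): name is "scene" or "top" or "wrist"; returns the picture (384x512x3 uint8, blue, green, red); there is no depth.
- bot.camera_info(name): a dict with "intrinsics" (3x3 intrinsics, pixels), "camera_from_world" (4x4, takes a point from world to camera coordinates); the wrist camera has in their place "hand_eye" (4x4, takes a point from camera to tool coordinates, whose origin is the TCP and whose axes are the flange's). Camera axes: x right, y down, z forward; pixel columns grow to the right and rows downward; lengths in m; the calibration is good to about 2 mm. A picture is of the moment at which its call begins: read the wrist's pose just before it. camera_info takes no time and is no camera call.
- bot.job_done(): hands the job in; it is judged then, once.
Trained networks look in the newest picture that a camera, given by its name, has taken for a name from the list of things; names that differ only in an ending like _2 or _b are one class to them, and where a whole thing is asked for, a point or a joint stands for the part that bears it (a point fixed in the world has none). Each returns a list of dicts, best first, with "confidence" (0 to 1); they miss things now and then, are a little off and sometimes report something else, mostly with a low value. They report only what shows in the picture. A call takes as long as a camera call. They do not tell look-alikes from the thing itself.
- bot.silhouettes(camera, target): "mask" (384x512 bool, what is visible of it) and "uv" ([column, row] in pixels, amid what is visible of it).
- bot.spot_point(camera, target): "uv" ([column, row] in pixels: a listed point, or the origin of a listed thing).
The state is a dict: "clock": time; "joint_pos": joint angles; "joint_vel": joint speeds; "tau": joint torques, N m; "eef_pos": TCP position; "tool_rot": TCP orientation; "ft_force": force on the tool from outside, world axes, zero at the start; "ft_torque": the same for the moment, N m; "grip_width": finger opening in m; "grasp_force": force on a finger pad.
Only numpy, scipy, OpenCV 4.12 (cv2) and the standard library are available. Lean on these libraries where they do the work, as an engineer would, in place of code of your own. Each camera call takes 0.05 s, during which the arm holds its last target. There are 200 camera calls.

## Working session

There is one attempt and no reset: what is moved stays moved. The work goes in short steps, Python scripts to look and compute and a shell command to move; the robot and the scene stay as the last step left them, time stands still between calls to the robot, and variables do not carry over. Pictures are saved under pics/ and viewed, at most 10 in all, crops included, and the job is handed in when it is done.

```bash
mkdir -p pics; cat > h.py <<'E'
import numpy as np, cv2
from workcell import bot
def ray(cam,uv,z):
    i=bot.camera_info(cam);K=np.array(i["intrinsics"]);T=np.array(i["camera_from_world"])
    d=T[:3,:3].T@np.linalg.solve(K,[uv[0],uv[1],1.]);o=-T[:3,:3].T@T[:3,3]
    return (o+d*(z-o[2])/d[2]).round(4)
E
python3 - <<'E'
from h import *
for c in("top","scene"):
    im=bot.camera(c);cv2.imwrite(f"pics/{c}1.png",im)
    for t,z in(("square",.028),("round",.028),("bar",.028),("scale",0),("bowl",.036),("mug",0),("jar",0),("spoon",0)):
        for d in bot.spot_point(c,t):print(c,t,round(d["confidence"],2),np.round(d["uv"]),ray(c,d["uv"],z))
o=bot.get_obs();print(o["clock"],o["eef_pos"],o["tool_rot"],o["ft_force"])
E
```

```text
top square 0.57 [265. 181.] [0.5645 0.0586 0.028 ]
top round 0.4 [245. 171.] [0.5921 0.1132 0.028 ]
top bar 0.68 [280. 192.] [0.5342 0.0189 0.028 ]
top bar 0.64 [292. 128.] [ 0.7119 -0.0179  0.028 ]
top scale 0.76 [286. 150.] [ 0.6557 -0.0011  0.    ]
top bowl 0.87 [294. 127.] [ 0.7106 -0.0222  0.036 ]
top mug 0.67 [210. 124.] [0.735  0.2121 0.    ]
top jar 0.68 [340. 210.] [ 0.485  -0.1461  0.    ]
top jar 0.63 [348. 248.] [ 0.3828 -0.1625  0.    ]
top jar 0.47 [319. 241.] [ 0.4009 -0.0838  0.    ]
top spoon 0.76 [250. 214.] [0.4787 0.1009 0.    ]
scene square 0.72 [252. 195.] [0.5621 0.0586 0.028 ]
scene round 0.58 [259. 208.] [0.5846 0.1013 0.028 ]
scene bar 0.64 [176. 202.] [ 0.6932 -0.0394  0.028 ]
scene bar 0.49 [246. 180.] [0.5257 0.0061 0.028 ]
scene scale 0.89 [202. 211.] [ 0.6512 -0.0067 -0.    ]
scene bowl 0.74 [178. 202.] [ 0.6945 -0.029   0.036 ]
scene mug 0.95 [247. 289.] [ 0.7423  0.2154 -0.    ]
scene jar 0.72 [250. 160.] [ 0.4131 -0.085   0.    ]
scene jar 0.58 [215. 160.] [ 0.4793 -0.1526  0.    ]
scene spoon 0.67 [291. 198.] [0.4795 0.1046 0.    ]
scene spoon 0.65 [202. 212.] [ 0.6528 -0.0042 -0.    ]
0.9 [0.18535461 0.46437306 0.25001966] [1.88750815e-01 9.82025015e-01 9.94685249e-07 1.10422464e-06] [ 0.51998133  0.28210878 -0.16253593]
```

View pics/top1.png

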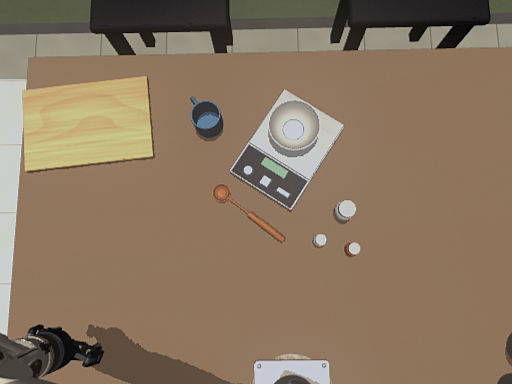

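View pics/scene1.png

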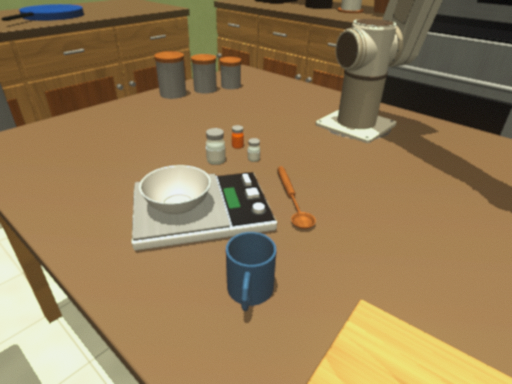

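Candidates for the square key in the top picture: the round key at (248,170), the square key at (265,181) and the bar at (283,192). The middle one is square by shape. The jar-like things at (346,210), (320,240) and (353,249) are all well away from it. I'll check the choice in a crop.

```bash
python3 - <<'E'
import cv2
a=cv2.imread("pics/top1.png")[150:215,225:305];b=cv2.imread("pics/scene1.png")[165:230,205:285]
cv2.imwrite("pics/crop1.png",cv2.resize(cv2.hconcat([a,b]),None,fx=5,fy=5,interpolation=cv2.INTER_CUBIC))
E
```

```text
(no output)
```

View pics/crop1.png

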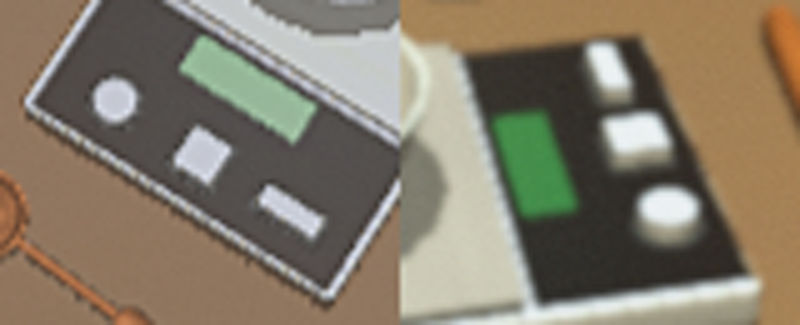

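The crop shows the round key, then the square key in the middle (top picture about (265,181)), then the bar. I'm moving above the middle key with the fingers shut.

```bash
python3 -m inch '[27,-29,0,0,0,-0.03,0, 54,-58,0,0,0,-0.06,0, 81,-87,0,0,0,-0.09,0, 108,-116,0,0,0,-0.12,0, 135,-145,0,0,0,-0.15,0, 162,-174,0,0,0,-0.18,0, 189,-203,0,0,0,-0.2,0, 216,-232,0,0,0,-0.22,0]' && python3 -m inch '[27,-29,0,0,0,0,0, 54,-58,0,0,0,0,0, 81,-87,0,0,0,0,0, 108,-116,0,0,0,0,0, 135,-145,-10,0,0,0,0, 150,-160,-30,0,0,0,0, 162,-174,-60,0,0,0,0, 162,-174,-60,0,0,0,0]'
python3 - <<'E'
from h import *
from scipy.spatial.transform import Rotation as R
i=bot.camera_info("wrist");K=np.array(i["intrinsics"]);H=np.array(i["hand_eye"])
o=bot.get_obs();im=bot.camera("wrist");cv2.imwrite("pics/w1.png",im)
Rw=R.from_quat(o["tool_rot"]).as_matrix();p=np.array(o["eef_pos"]);c=p+Rw@H[:3,3]
for t in("square","round","bar"):
    for d in bot.silhouettes("wrist",t):
        v=Rw@H[:3,:3]@np.linalg.solve(K,[*d["uv"],1.]);print(t,d["confidence"],d["uv"],c+v*(.040-c[2])/v[2], d["mask"].sum())
print(o["clock"],p,o["ft_force"],o["joint_pos"],o["grip_width"])
E
```

```text
clock: 1.57
eef_pos: [0.4024, 0.2308, 0.2503]
tool_rot: [0.296, 0.955, 0.0, 0.0]
ft_force: [0.6, 1.3, -0.7]
grip_width: -0.0002
grasp_force: 0.0
clock: 2.23
eef_pos: [0.5624, 0.055, 0.184]
tool_rot: [0.298, 0.955, -0.002, -0.004]
ft_force: [-1.3, 0.2, 0.2]
grip_width: 0.0
grasp_force: 0.0
square 0.59 [255.6, 178.7] [0.55694036 0.06024123 0.04      ] 1212
round 0.8 [323.3, 174.7] [0.58581391 0.10822911 0.04      ] 922
bar 0.69 [191.3, 181.4] [0.52849855 0.01479667 0.04      ] 979
2.2333 [0.56240232 0.05503584 0.18396687] [-1.30493845  0.24112274  0.15241861] [ 9.80971553e-02  4.10113270e-01  7.02322363e-02  1.23938873e+00
 -1.08981638e-03  7.02276558e-01] 2.2755404070113322e-06
```

View pics/w1.png

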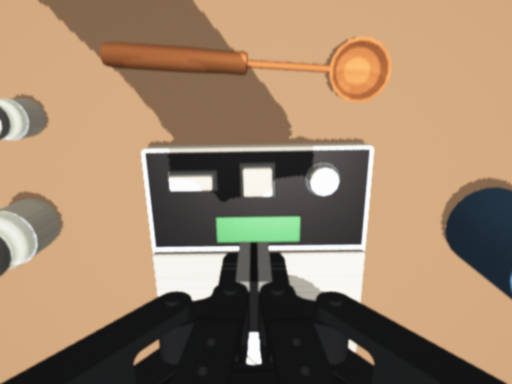

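The wrist view confirms it: square key at (257,181), bar at (191,181), round key at (323,181). I'm descending partway and measuring again.

```bash
python3 -m inch '[-4,2,-25,0,0,0,0, -4,2,-50,0,0,0,0, -4,2,-75,0,0,0,0, -4,2,-95,0,0,0,0, -4,2,-105,0,0,0,0, -4,2,-105,0,0,0,0, -4,2,-105,0,0,0,0, -4,2,-105,0,0,0,0]'
python3 - <<'E'
from h import *
from scipy.spatial.transform import Rotation as R
i=bot.camera_info("wrist");K=np.array(i["intrinsics"]);H=np.array(i["hand_eye"])
o=bot.get_obs();im=bot.camera("wrist");cv2.imwrite("pics/w2.png",im)
Rw=R.from_quat(o["tool_rot"]).as_matrix();p=np.array(o["eef_pos"]);c=p+Rw@H[:3,3]
for t in("square","round","bar"):
    for d in bot.silhouettes("wrist",t):
        v=Rw@H[:3,:3]@np.linalg.solve(K,[*d["uv"],1.]);print(t,d["confidence"],d["uv"],c+v*(.040-c[2])/v[2], d["mask"].sum())
print(o["clock"],p,o["ft_force"],o["tool_rot"])
E
```

```text
clock: 3.1
eef_pos: [0.5608, 0.061, 0.0872]
tool_rot: [0.295, 0.955, 0.001, 0.002]
ft_force: [0.4, -0.1, -0.2]
grip_width: 0.0001
grasp_force: 0.0
square 0.94 [247.6, 224.8] [0.5548774  0.06158635 0.04      ] 2203
round 0.62 [348.3, 223.2] [0.58547475 0.10800453 0.04      ] 1954
bar 0.59 [154.4, 226.5] [0.52661427 0.01847176 0.04      ] 2165
3.1 [0.56079528 0.06095429 0.08715623] [ 0.3791976  -0.06260008 -0.16622227] [2.95089465e-01 9.55467801e-01 7.21829345e-04 1.72281080e-03]
```

View pics/w2.png

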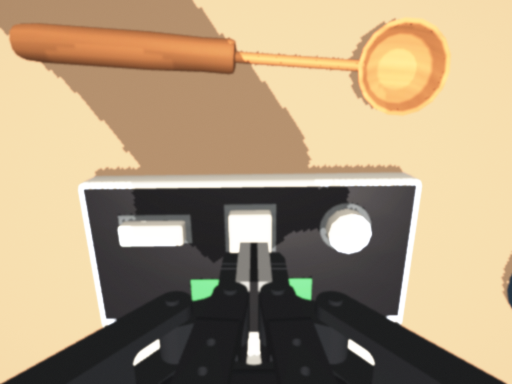

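```bash
python3 -m inch '[-3,0,-8,0,0,0,0, -3,0,-14,0,0,0,0, -3,0,-19,0,0,0,0, -3,0,-22,0,0,0,0, -3,0,-24,0,0,0,0, -3,0,-25,0,0,0,0, -3,0,-25,0,0,0,0, -3,0,-25,0,0,0,0]'
```

```text
clock: 3.97
eef_pos: [0.5565, 0.0604, 0.06]
tool_rot: [0.295, 0.955, 0.0, 0.0]
ft_force: [0.1, -0.4, -0.0]
grip_width: 0.0001
grasp_force: 0.0
```

```bash
python3 -m inch '[1,0,-1,0,0,0,0, 1,0,-2,0,0,0,0, 1,0,-3,0,0,0,0, 1,0,-4,0,0,0,0, 1,0,-4,0,0,0,0, 1,0,-4,0,0,0,0]'
```

```text
clock: 4.47
eef_pos: [0.5579, 0.0604, 0.0563]
tool_rot: [0.295, 0.955, 0.0, 0.001]
ft_force: [0.6, -0.3, 1.8]
grip_width: -0.0002
grasp_force: 0.7
```

1.8 N at about 3 mm of travel fits the spring, so the contact is right. I'll press on to about 5.5 mm and hold.

```bash
python3 -m inch '[0,0,-1,0,0,0,0, 0,0,-2,0,0,0,0, 0,0,-2.5,0,0,0,0, 0,0,-2.5,0,0,0,0, 0,0,-2.5,0,0,0,0, 0,0,-2.5,0,0,0,0]'
```

```text
clock: 4.97
eef_pos: [0.5578, 0.0604, 0.0537]
tool_rot: [0.295, 0.955, 0.0, 0.0]
ft_force: [2.4, -0.3, 2.5]
grip_width: 0.0002
grasp_force: 1.2
```

```bash
python3 -m inch '[0,0,-0.6,0,0,0,0, 0,0,-0.6,0,0,0,0, 0,0,-0.6,0,0,0,0, 0,0,-0.6,0,0,0,0, 0,0,-0.6,0,0,0,0, 0,0,-0.6,0,0,0,0, 0,0,-0.6,0,0,0,0, 0,0,-0.6,0,0,0,0]'; python3 -m inch '[0,0,0,0,0,0,0, 0,0,0,0,0,0,0, 0,0,0,0,0,0,0, 0,0,0,0,0,0,0, 0,0,0,0,0,0,0, 0,0,0,0,0,0,0, 0,0,0,0,0,0,0, 0,0,0,0,0,0,0]'
```

```text
clock: 5.63
eef_pos: [0.5574, 0.0604, 0.0529]
tool_rot: [0.295, 0.955, 0.0, 0.0]
ft_force: [2.2, -0.4, 2.7]
grip_width: -0.0002
grasp_force: 1.4
clock: 6.3
eef_pos: [0.5573, 0.0604, 0.0529]
tool_rot: [0.295, 0.955, -0.0, -0.0]
ft_force: [1.5, 0.4, 3.7]
grip_width: 0.0002
grasp_force: 1.4
```

Held fully down for over 1.3 s at about 3 N. Now I'm lifting straight up.

```bash
python3 -m inch '[0,0,5,0,0,0,0, 0,0,15,0,0,0,0, 0,0,35,0,0,0,0, 0,0,60,0,0,0,0, 0,0,85,0,0,0,0, 0,0,110,0,0,0,0, 0,0,130,0,0,0,0, 0,0,130,0,0,0,0]' && python3 -m inch '[0,0,0,0,0,0,0, 0,0,0,0,0,0,0, 0,0,0,0,0,0,0, 0,0,0,0,0,0,0, 0,0,0,0,0,0,0, 0,0,0,0,0,0,0]'
python3 - <<'E'
from h import *
cv2.imwrite("pics/w3.png",bot.camera("wrist"))
E
```

```text
clock: 6.97
eef_pos: [0.5591, 0.0605, 0.1881]
tool_rot: [0.295, 0.955, 0.001, 0.003]
ft_force: [0.6, 1.0, 0.5]
grip_width: -0.0002
grasp_force: 0.0
clock: 7.47
eef_pos: [0.5569, 0.0603, 0.1821]
tool_rot: [0.295, 0.955, -0.0, -0.001]
ft_force: [0.1, -0.4, -0.5]
grip_width: 0.0003
grasp_force: 0.0
```

View pics/w3.png

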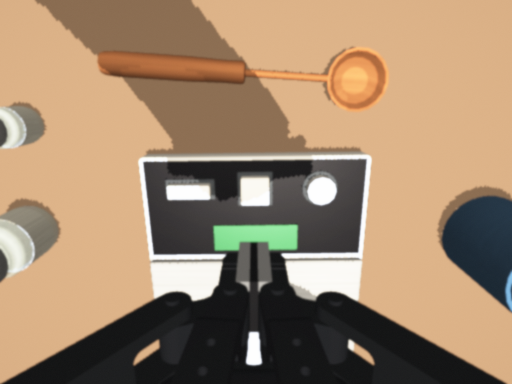

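The square key at (255,190) looks up again, nothing has moved, and the TCP is at 182 mm.

```bash
python3 -c "
from workcell import bot
print(bot.job_done())"
```

```text
the job is handed in; nothing more can be done
None
```

I pressed the square key fully down at about 3 N for over a second, released it, drew the fingertips back up to about 160 mm (TCP 182 mm), and handed the job in; I saw no other contact or movement, and the hand-in returned no verdict.

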